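# Move a disk array to its new rack in bay order

## Task

The four disks of this storage array must go from the old rack into the empty new one in the same bay order, or the array will not start: bays are counted from the connection box at one end of each rack, so the disk beside the old rack's box goes beside the new rack's box, the next one next to it, and so on. Set each disk down, upright on the same edge as it stands now and fully home on the floor of its bay; do not let any disk drop.

Things in the scene. Friction and masses are not known exactly. Their poses are not given: they have to be found in the camera images.
- disk_1: 2.5-inch disk, metal slab 100x70x8 mm, four alike; starts upright on its short connector edge in old-rack bay y=-0.075. Origin: centre of the 100x70 board face. x: along the 100 mm, up while standing (body from -49 to +51 mm); y: along the 70 mm, level; z: through the thickness (body from 0 to 7.8 mm, so its middle is 3.9 mm along z). Grip near the top edge, across the thickness.
- disk_2: 2.5-inch disk, metal slab 100x70x8 mm, four alike; starts upright on its short connector edge in old-rack bay y=-0.025. Origin: centre of the 100x70 board face. x: along the 100 mm, up while standing (body from -49 to +51 mm); y: along the 70 mm, level; z: through the thickness (body from 0 to 7.8 mm, so its middle is 3.9 mm along z). Grip near the top edge, across the thickness.
- disk_3: 2.5-inch disk, metal slab 100x70x8 mm, four alike; starts upright on its short connector edge in old-rack bay y=+0.025. Origin: centre of the 100x70 board face. x: along the 100 mm, up while standing (body from -49 to +51 mm); y: along the 70 mm, level; z: through the thickness (body from 0 to 7.8 mm, so its middle is 3.9 mm along z). Grip near the top edge, across the thickness.
- disk_4: 2.5-inch disk, metal slab 100x70x8 mm, four alike; starts upright on its short connector edge in old-rack bay y=+0.075. Origin: centre of the 100x70 board face. x: along the 100 mm, up while standing (body from -49 to +51 mm); y: along the 70 mm, level; z: through the thickness (body from 0 to 7.8 mm, so its middle is 3.9 mm along z). Grip near the top edge, across the thickness.
- rack_old: Old rack (dark grey painted), full at the start; fixed, 96 (x) x 284 (y) mm. Origin: centre of underside. Bay centres x=0, y=-75, -25, 25, 75 mm; a disk's thickness lies along y. Bay floor 18 mm up; guides 12 (y) x 76 (x) mm clear to 58 mm up, flaring to 26 x 90 at 70. A seated disk's origin is 67, its top 118 mm up. One end bears the connection box, the other a flat cap.
- rack_new: New rack (bare aluminium), empty at the start; fixed, 96 (x) x 284 (y) mm. Origin: centre of underside. Bay centres x=0, y=-75, -25, 25, 75 mm; a disk's thickness lies along y. Bay floor 18 mm up; guides 12 (y) x 76 (x) mm clear to 58 mm up, flaring to 26 x 90 at 70. A seated disk's origin is 67, its top 118 mm up. One end bears the connection box, the other a flat cap.
- box_old: Connection box fixed on one end of the old rack, at its y = +121 or -121 mm (either): block 88 (x) x 36 (y) x 46 mm, sockets in front, vents on top. Origin: centre of underside; top 64 mm above the worktop. The bay beside it is the first. Round the work: instruments to 0.42 m high right of y=-0.18 (x>0.42), lamp head left of y=0.31 (z 0.2-0.5), shelf 0.51 m up beyond x=0.68.
- box_new: Connection box fixed on one end of the new rack, at its y = +121 or -121 mm (either): block 88 (x) x 36 (y) x 46 mm, sockets in front, vents on top. Origin: centre of underside; top 64 mm above the worktop. The bay beside it is the first.

How it is judged (in metres and radians):
At the end, for the whole second after the job is handed in: Each disk stands released, at rest, in the new rack's bay of the same number counted from the boxes: origin within 15 mm of the bay centre along the row, 12 mm across it, 58 to 74 mm above the rack's underside, x axis up within 0.22 rad (((y of box_old in the frame of rack_old above 0 m and y of box_new in the frame of rack_new above 0 m and y of disk_1 in the frame of rack_new between -0.09 and -0.06 m) or (y of box_old in the frame of rack_old above 0 m and y of box_new in the frame of rack_new below 0 m and y of disk_1 in the frame of rack_new between 0.06 and 0.09 m) or (y of box_old in the frame of rack_old below 0 m and y of box_new in the frame of rack_new above 0 m and y of disk_1 in the frame of rack_new between 0.06 and 0.09 m) or (y of box_old in the frame of rack_old below 0 m and y of box_new in the frame of rack_new below 0 m and y of disk_1 in the frame of rack_new between -0.09 and -0.06 m)) and x of disk_1 in the frame of rack_new between -0.012 and 0.012 m and z of disk_1 in the frame of rack_new between 0.058 and 0.074 m and angle between each of disk_1, disk_2, disk_3, disk_4's own x axis and vertical below 0.22 rad and linear speed of each of disk_1, disk_2, disk_3, disk_4 below 0.03 m/s and angular speed of each of disk_1, disk_2, disk_3, disk_4 below 0.3 rad/s and ((y of box_old in the frame of rack_old above 0 m and y of box_new in the frame of rack_new above 0 m and y of disk_2 in the frame of rack_new between -0.04 and -0.01 m) or (y of box_old in the frame of rack_old above 0 m and y of box_new in the frame of rack_new below 0 m and y of disk_2 in the frame of rack_new between 0.01 and 0.04 m) or (y of box_old in the frame of rack_old below 0 m and y of box_new in the frame of rack_new above 0 m and y of disk_2 in the frame of rack_new between 0.01 and 0.04 m) or (y of box_old in the frame of rack_old below 0 m and y of box_new in the frame of rack_new below 0 m and y of disk_2 in the frame of rack_new between -0.04 and -0.01 m)) and x of disk_2 in the frame of rack_new between -0.012 and 0.012 m and z of disk_2 in the frame of rack_new between 0.058 and 0.074 m and ((y of box_old in the frame of rack_old above 0 m and y of box_new in the frame of rack_new above 0 m and y of disk_3 in the frame of rack_new between 0.01 and 0.04 m) or (y of box_old in the frame of rack_old above 0 m and y of box_new in the frame of rack_new below 0 m and y of disk_3 in the frame of rack_new between -0.04 and -0.01 m) or (y of box_old in the frame of rack_old below 0 m and y of box_new in the frame of rack_new above 0 m and y of disk_3 in the frame of rack_new between -0.04 and -0.01 m) or (y of box_old in the frame of rack_old below 0 m and y of box_new in the frame of rack_new below 0 m and y of disk_3 in the frame of rack_new between 0.01 and 0.04 m)) and x of disk_3 in the frame of rack_new between -0.012 and 0.012 m and z of disk_3 in the frame of rack_new between 0.058 and 0.074 m and ((y of box_old in the frame of rack_old above 0 m and y of box_new in the frame of rack_new above 0 m and y of disk_4 in the frame of rack_new between 0.06 and 0.09 m) or (y of box_old in the frame of rack_old above 0 m and y of box_new in the frame of rack_new below 0 m and y of disk_4 in the frame of rack_new between -0.09 and -0.06 m) or (y of box_old in the frame of rack_old below 0 m and y of box_new in the frame of rack_new above 0 m and y of disk_4 in the frame of rack_new between -0.09 and -0.06 m) or (y of box_old in the frame of rack_old below 0 m and y of box_new in the frame of rack_new below 0 m and y of disk_4 in the frame of rack_new between 0.06 and 0.09 m)) and x of disk_4 in the frame of rack_new between -0.012 and 0.012 m and z of disk_4 in the frame of rack_new between 0.058 and 0.074 m); the robot touches nothing.
It fails at once if disk_1 is dropped: it falls free of the fingers faster than 0.6 m/s (about 20 mm) (linear speed of disk_1 above 0.6 m/s and contact force between the fingers and disk_1 below 0.1 N).
It fails at once if disk_2 is dropped: it falls free of the fingers faster than 0.6 m/s (about 20 mm) (linear speed of disk_2 above 0.6 m/s and contact force between the fingers and disk_2 below 0.1 N).
It fails at once if disk_3 is dropped: it falls free of the fingers faster than 0.6 m/s (about 20 mm) (linear speed of disk_3 above 0.6 m/s and contact force between the fingers and disk_3 below 0.1 N).
It fails at once if disk_4 is dropped: it falls free of the fingers faster than 0.6 m/s (about 20 mm) (linear speed of disk_4 above 0.6 m/s and contact force between the fingers and disk_4 below 0.1 N).
It also fails if it takes over 88 s, if anything falls off the work surface, if the arm or the gripper's body presses on something with over 40 N, if the wrist force passes 120 N, or if a joint passes its speed limit or range.

## Robot

A 7-joint arm with a two-finger parallel gripper is mounted at the origin on a cart in front of the work surface, level with it; the furniture and walls round the work are solid. World frame = base frame: x ahead of the robot, y to its left, z up, the work surface at z = 0. Lengths are in mm, angles in rad, forces in N, time in s.
With the tool pointing down it reaches from about 400 to 875 mm from the base axis. Payload 4.4 kg.
Tool frame: the origin (TCP) lies midway between the tips of the shut fingers; the grasp point (between the pads) lies 19 mm behind it; z points along the fingers, y is the line along which they close (so a half turn about z gives the same grasp; the last joint's range is limited). The gripper opens to 85 mm and grips with 20 to 120 N. Pads are 22 mm wide; open, the fingers measure 114 mm over their backs; the gripper's body (76 mm by 85 mm) begins 54 mm behind the grasp point. The pads swing forward as they close: fully open they stand 13 mm farther back than shut.
Start: joints at [1.247, 0.628, 0.038, 1.517, -0.027, 0.996, -0.02], TCP at [165.747, -628.527, 231.313] pointing down, gripper open.
Joint ranges: [-3.06, 3.06], [-0.37, 2.12], [-1.25, 1.32], [0.18, 2.47], [-1.1, 4.24], [0.23, 1.98], [-2.94, 2.94]. Speed limits (rad/s): [2.57, 2.57, 3.14, 3.14, 3.14, 3.14, 3.14].

## Interface

Orientations are given as [roll, pitch, yaw] about the fixed x, y, z axes, in that order (R = Rz(yaw) Ry(pitch) Rx(roll)).
In Python, from cell import monitor, cams, ctrl gives the robot as it stands.
- The arm moves only by the tool drive_tool, never from a script. Its argument "motion" is a list of rows, each an object with "fingers": the opening, from 0 (shut) to 1 (fully open); "linear": the shift along the tool's x, y, z in m, a list of three; "twist": the turn about the tool's z in rad. In form: [{"fingers": fingers, "linear": [x, y, z], "twist": twist}, ...]. A call has 1 to 5 rows; each row shifts and turns the commanded pose from where the row before left it, along the tool's axes as they then stand; what a row does not reach is not made up. A row lasts 1/12 s, in which the tool goes at most 41.7 mm and 7.16 degrees, less where a joint would pass 70% of its speed; a pose out of reach is approached as far as the arm can. A call with a gripper value outside its range is refused whole. The fingers move at their own pace and stop on an object; the grip force is fixed at half the most. Time passes only in rows, so rows that do not move let the fingers close. It gives the time, the measured TCP pose, the force, the opening and the grip force at its end, in the units of the state.
- monitor.read_state(): the state, without advancing time (a new reading comes with each control period).
- cams.get_image(name): name is "scene" or "side" or "wrist"; returns a dict with "color" (400x640x3 uint8, blue, green, red), "K" (3x3 intrinsics, pixels), "R" (3x3) and "t" (3): a world point X has camera coordinates R X + t. Camera axes: x right, y down, z forward; pixel columns grow to the right and rows downward; lengths in mm; the calibration is good to about 2 mm. A picture is of the moment at which its call begins. There is no depth.
- ctrl.finish_job(): hands the job in; it is judged then, once.
The state is a dict: "clock": time; "qpos": joint angles; "qd": joint speeds; "tau": joint torques, N m; "eef_pos": TCP position; "tool_rot": TCP orientation; "force": force on the tool from outside, world axes, zero at the start; "torque": the same for the moment, N m; "width": finger opening in mm; "gripper_force": force on a finger pad.
Only numpy, scipy, OpenCV 4.12 (cv2) and the standard library are available. Lean on these libraries where they do the work, as an engineer would, in place of code of your own. Each camera call takes 0.05 s, during which the arm holds its last target. There are 200 camera calls.

## Working session

There is one attempt and no reset: what is moved stays moved. The work goes in short steps, Python scripts to look and compute and a tool call to move; the robot and the scene stay as the last step left them, time stands still between calls to the robot, and variables do not carry over. Pictures are saved under pics/ and viewed, at most 14 in all, crops included, and the job is handed in when it is done.

Besides the shell and the picture viewer there is one more tool, called after "Request:" in YAML: its name, and indented under it one key for each argument. drive_tool: Moves the arm, as the interface text tells. Its arguments: {"type":"object","properties":{"motion":{"type":"array"}},"required":["motion"]}

```bash
mkdir -p pics
python3 - <<'E'
from cell import monitor, cams
import cv2, numpy as np
s=monitor.read_state(); print({k:np.round(v,3) for k,v in s.items()})
for n in ["scene","side","wrist"]:
    d=cams.get_image(n); cv2.imwrite(f"pics/{n}0.png",d["color"]); np.savez(f"pics/{n}0.npz",**d)
    print(n,d["K"].tolist(),np.round(d["R"],4).tolist(),np.round(d["t"],1), (-d["R"].T@d["t"]).round(1))
E
```

```text
{'clock': np.float64(0.0), 'qpos': array([ 1.247,  0.629,  0.038,  1.518, -0.027,  0.996, -0.02 ]), 'qd': array([ 0.   ,  0.001,  0.   ,  0.002, -0.001, -0.001, -0.001]), 'tau': array([ 1.0000e-03, -5.6339e+01,  1.2260e+00, -1.9344e+01,  1.1000e-02,
        1.1000e-02,  0.0000e+00]), 'eef_pos': array([ 165.6  , -627.905,  230.406]), 'tool_rot': array([-3.14 ,  0.   ,  0.258]), 'force': array([ 0.43 , -0.421,  0.158]), 'torque': array([ 0.01 , -0.037,  0.053]), 'gripper_force': np.float64(0.0), 'width': np.float64(85.301)}
scene [[376.9478439433485, 0.0, 327.6168928939878], [0.0, 376.9478439433485, 202.00581896621597], [0.0, 0.0, 1.0]] [[0.8008, -0.5985, 0.024], [-0.2661, -0.3913, -0.8809], [0.5366, 0.6991, -0.4726]] [-423.2  208.8  611.8] [  66.2 -599.2  483.2]
side [[403.430704784061, 0.0, 322.7320766411761], [0.0, 403.430704784061, 197.87639374077875], [0.0, 0.0, 1.0]] [[0.9909, -0.1343, 0.0108], [-0.056, -0.4834, -0.8736], [0.1226, 0.8651, -0.4865]] [-528.    75.   845.2] [ 423.8 -765.8  482.4]
wrist [[278.83431846859156, 0.0, 319.60801969697985], [0.0, 278.83431846859156, 195.96264691021497], [0.0, 0.0, 1.0]] [[0.2546, -0.9671, -0.001], [-0.9151, -0.2413, 0.323], [-0.3126, -0.0813, -0.9464]] [-648.9  -42.1  379.5] [ 245.3 -606.8  372.1]
```

View pics/scene0.png

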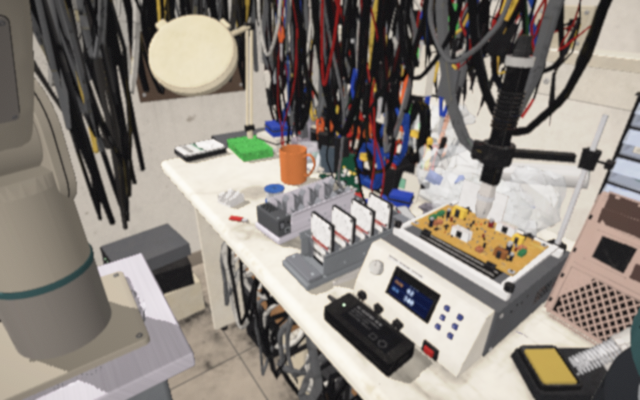

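View pics/side0.png

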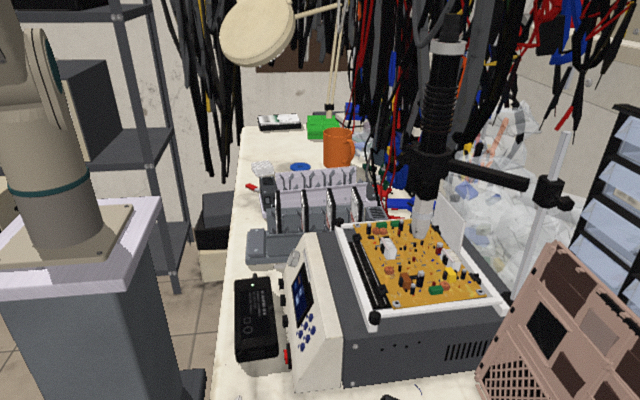

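The old rack with 4 disks is at about (340,240) in the scene view and the empty new rack is behind it at (305,210). Both rows run roughly along world x. I'll enlarge.

Run:
```python
import cv2,numpy as np
a=cv2.imread("pics/scene0.png")[165:295,215:415]; b=cv2.imread("pics/side0.png")[150:280,235:435]
f=lambda i:cv2.resize(i,(800,520),interpolation=cv2.INTER_CUBIC)
cv2.imwrite("pics/c1.png",f(a));cv2.imwrite("pics/c2.png",f(b))
```

```text
(no output)
```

View pics/c1.png

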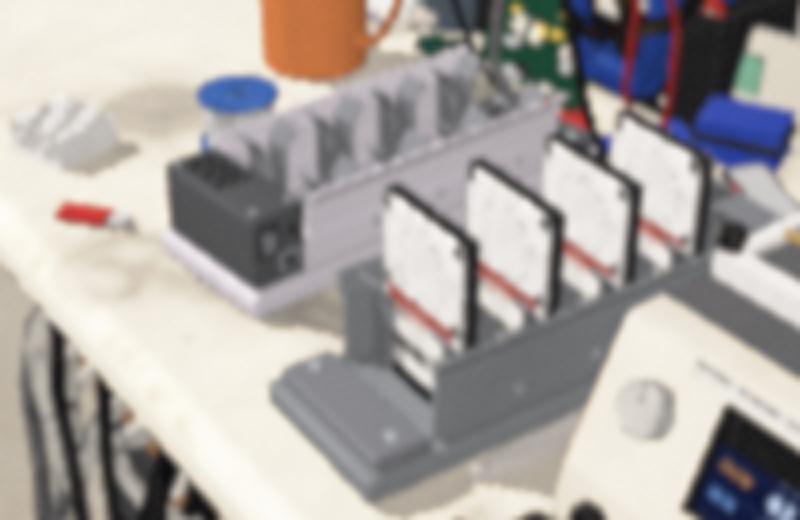

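View pics/c2.png

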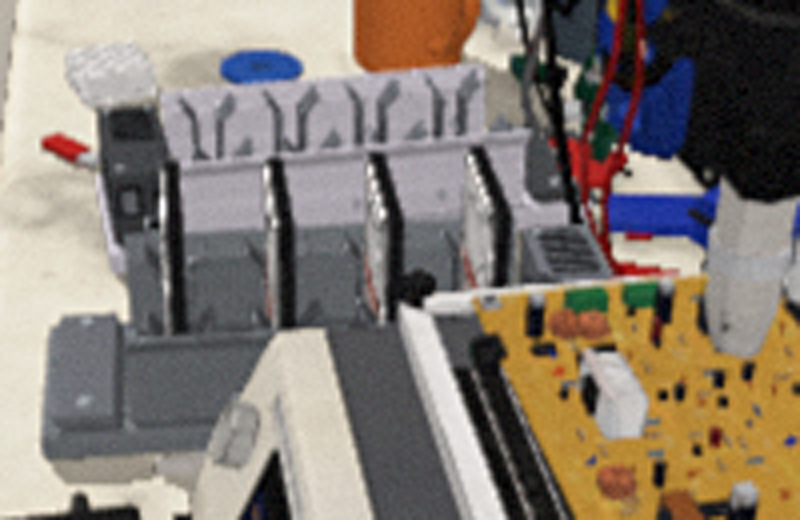

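```bash
cat > h.py <<'E'
import numpy as np, cv2
def ray(d,uv):
    c=-d["R"].T@d["t"]; v=d["R"].T@np.linalg.inv(d["K"])@[uv[0],uv[1],1.]
    return c,v/np.linalg.norm(v)
def plane(d,uv,z):
    c,v=ray(d,uv); return c+v*(z-c[2])/v[2]
def tri(*obs):
    A=0;b=0
    for d,uv in obs:
        c,v=ray(d,uv);P=np.eye(3)-np.outer(v,v);A=A+P;b=b+P@c
    x=np.linalg.solve(A,b)
    return x,[np.linalg.norm((np.eye(3)-np.outer(ray(d,uv)[1],ray(d,uv)[1]))@(x-ray(d,uv)[0])) for d,uv in obs]
def proj(d,X):
    p=d["R"]@X+d["t"];p=d["K"]@p;return p[:2]/p[2]
E
python3 - <<'E'
from h import *
sc=dict(np.load("pics/scene0.npz"));sd=dict(np.load("pics/side0.npz"))
S=lambda u,v:(215+u/4,165+v/4); D=lambda u,v:(235+u/4,150+v/4)
for n,l,r in [("A",(390,187),(472,240)),("B",(475,162),(557,222)),("C",(550,140),(635,190)),("D",(625,115),(708,165))]:
    print(n,plane(sc,S(*l),118).round(),plane(sc,S(*r),118).round())
print("A tri",tri((sc,S(390,187)),(sd,D(172,160))))
print("D tri",tri((sc,S(625,115)),(sd,D(470,150))),tri((sc,S(708,165)),(sd,D(505,210))))
# new rack box top corners z64; 
for p in [(168,160),(262,215),(300,195),(225,135)]: print("newbox",plane(sc,S(*p),64).round())
for p in [(305,195),(560,100),(470,50)]: print("newwall",plane(sc,S(*p),70).round())
for p in [(270,390),(370,497)]: print("oldbase",plane(sc,S(*p),18).round())
E
```

```text
A [432. -75. 118.] [ 435. -136.  118.]
B [482. -78. 118.] [ 478. -146.  118.]
C [529. -81. 118.] [ 530. -145.  118.]
D [581. -82. 118.] [ 578. -147.  118.]
A tri (array([434.64424074, -71.30726504, 115.32052672]), [np.float64(0.34870874554591835), np.float64(0.34870874554581055)])
D tri (array([578.73262923, -84.13394682, 119.08164646]), [np.float64(0.543225608728419), np.float64(0.5432256087283617)]) (array([ 583.20001947, -141.90055405,  115.71741706]), [np.float64(1.4392854519144964), np.float64(1.4392854519144846)])
newbox [399. 101.  64.]
newbox [412.  17.  64.]
newbox [440.  24.  64.]
newbox [441. 109.  64.]
newwall [437.  13.  70.]
newwall [629.  24.  70.]
newwall [628. 114.  70.]
oldbase [366. -65.  18.]
oldbase [ 363. -160.   18.]
```

Run:
```python
from h import *
d=dict(np.load("pics/wrist0.npz"))
# tool frame: camera offset
import scipy.spatial.transform as t
Rt=t.Rotation.from_euler('xyz',[-3.14,0,.258]).as_matrix()
c=-d["R"].T@d["t"]; print(Rt.round(3), Rt.T@(c-np.array([165.6,-627.9,230.4])), (d["R"]@Rt).round(3))
```

```text
[[ 0.967  0.255 -0.   ]
 [ 0.255 -0.967  0.002]
 [ 0.    -0.002 -1.   ]] [  82.45037723   -0.27572575 -141.66772865] [[-0.001  1.    -0.001]
 [-0.946 -0.001 -0.323]
 [-0.323  0.     0.946]]
```

Request:
drive_tool:
  motion:
    - {"fingers": 0.4,"linear": [0,-0.04,0],"twist": 0}
    - {"fingers": 0.4,"linear": [0,-0.04,0],"twist": 0}
    - {"fingers": 0.4,"linear": [0,-0.04,0],"twist": 0}
    - {"fingers": 0.4,"linear": [0,-0.04,0],"twist": 0}
    - {"fingers": 0.4,"linear": [0,-0.04,0],"twist": 0}

```text
clock: 0.57
eef_pos: [114.1, -433.0, 231.0]
tool_rot: [-3.141, -0.0, 0.258]
force: [0.0, -0.3, 0.9]
width: 34.2
gripper_force: 0.0
```

Request:
drive_tool:
  motion:
    - {"fingers": 0.4,"linear": [0,-0.022,0],"twist": 0}
    - {"fingers": 0.4,"linear": [0,-0.02,0],"twist": 0}
    - {"fingers": 0.4,"linear": [0,0,0],"twist": 0}

```text
clock: 0.82
eef_pos: [102.6, -389.7, 231.1]
tool_rot: [-3.137, 0.0, 0.258]
force: [0.2, 0.2, -0.1]
width: 33.8
gripper_force: 0.0
```

Request:
drive_tool:
  motion:
    - {"fingers": 0.4,"linear": [0.0363,-0.0016,0],"twist": -0.09}
    - {"fingers": 0.4,"linear": [0.0363,-0.0016,0],"twist": -0.09}
    - {"fingers": 0.4,"linear": [0.0363,-0.0016,0],"twist": -0.09}
    - {"fingers": 0.4,"linear": [0.0363,-0.0016,0],"twist": -0.09}
    - {"fingers": 0.4,"linear": [0.0363,-0.0016,0],"twist": -0.09}

```text
clock: 1.23
eef_pos: [266.1, -311.1, 231.5]
tool_rot: [3.14, -0.0, 0.712]
force: [1.3, -1.0, 0.0]
width: 34.2
gripper_force: 0.0
```

Request:
drive_tool:
  motion:
    - {"fingers": 0.4,"linear": [0.0363,-0.0016,0],"twist": -0.09}
    - {"fingers": 0.4,"linear": [0.0363,-0.0016,0],"twist": -0.09}
    - {"fingers": 0.4,"linear": [0.0363,-0.0016,0],"twist": -0.09}
    - {"fingers": 0.4,"linear": [0.0363,-0.0016,0],"twist": -0.09}
    - {"fingers": 0.4,"linear": [0.0363,-0.0016,0],"twist": -0.09}

```text
clock: 1.65
eef_pos: [373.3, -165.3, 231.5]
tool_rot: [3.14, -0.0, 1.162]
force: [1.7, -0.3, 0.4]
width: 34.1
gripper_force: 0.0
```

Request:
drive_tool:
  motion:
    - {"fingers": 0.4,"linear": [0.0363,-0.0016,0],"twist": -0.09}
    - {"fingers": 0.4,"linear": [0.0363,-0.0016,0],"twist": -0.09}
    - {"fingers": 0.4,"linear": [0.0363,-0.0016,0],"twist": -0.09}
    - {"fingers": 0.4,"linear": [0.0363,-0.0016,0],"twist": -0.09}
    - {"fingers": 0.4,"linear": [0,0,0],"twist": 0}

```text
clock: 2.07
eef_pos: [406.7, -18.6, 231.8]
tool_rot: [3.139, -0.004, 1.531]
force: [0.3, -0.1, -0.1]
width: 34.5
gripper_force: 0.0
```

Request:
drive_tool:
  motion:
    - {"fingers": 0.4,"linear": [0,0.035,-0.01],"twist": -0.02}
    - {"fingers": 0.4,"linear": [0,0.035,-0.01],"twist": -0.02}
    - {"fingers": 0.4,"linear": [0,0.03,-0.01],"twist": 0}
    - {"fingers": 0.4,"linear": [0,0,0],"twist": 0}

```text
clock: 2.4
eef_pos: [512.4, -29.1, 263.1]
tool_rot: [3.132, -0.002, 1.556]
force: [0.9, 0.4, 0.4]
width: 33.9
gripper_force: 0.0
```

Run:
```python
from cell import monitor, cams
import cv2, numpy as np
d=cams.get_image("wrist"); cv2.imwrite("pics/w1.png",d["color"]); np.savez("pics/w1.npz",**d)
s=monitor.read_state(); print(s["eef_pos"],s["tool_rot"],s["qpos"])
```

```text
[508.32599653 -29.08880517 261.82611917] [ 3.13768757e+00 -1.32681423e-03  1.55670017e+00] [ 0.3139277   0.41428273 -0.43684416  1.86059431  0.21638205  0.90922858
 -0.23764337]
```

View pics/w1.png

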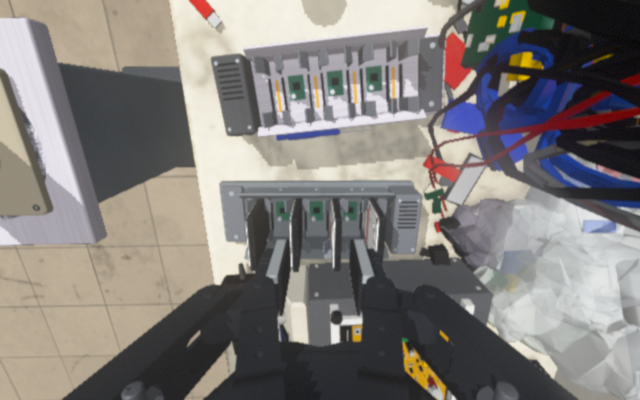

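The wrist view shows the new rack at the top with its vented box on the left (235,95). The old rack is in the middle, with its box on the right (408,220) and its disk tops at u≈258, 297, 337 and 375. The two boxes are at opposite ends in x, so the order mirrors: the far old disk goes in the near new bay. I'll take a second view from a shifted place.

Request:
drive_tool:
  motion:
    - {"fingers": 0.4,"linear": [-0.012,-0.035,-0.02],"twist": 0}
    - {"fingers": 0.4,"linear": [-0.012,-0.035,-0.02],"twist": 0}
    - {"fingers": 0.4,"linear": [0,0,0],"twist": 0}
    - {"fingers": 0.4,"linear": [0,0,0],"twist": 0}

```text
clock: 2.78
eef_pos: [433.3, -53.1, 301.5]
tool_rot: [3.141, 0.002, 1.555]
force: [1.6, 0.1, 0.6]
width: 34.2
gripper_force: 0.0
```

Run:
```python
from cell import monitor, cams
import cv2, numpy as np
d=cams.get_image("wrist"); cv2.imwrite("pics/w2.png",d["color"]); np.savez("pics/w2.npz",**d)
a=cv2.imread("pics/w1.png")[20:280,200:460]; b=d["color"][20:280,200:500]
print(monitor.read_state()["eef_pos"])
A=cv2.resize(a,(600,600),interpolation=cv2.INTER_CUBIC); cv2.imwrite("pics/w1c.png",A)
cv2.imwrite("pics/w2c.png",cv2.resize(b,(690,598),interpolation=cv2.INTER_CUBIC))
```

```text
[434.31585388 -52.52172216 301.14504931]
```

View pics/w1c.png

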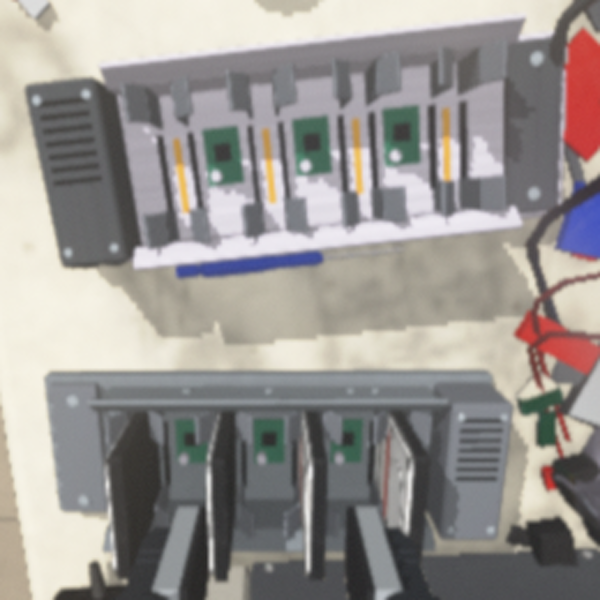

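View pics/w2c.png

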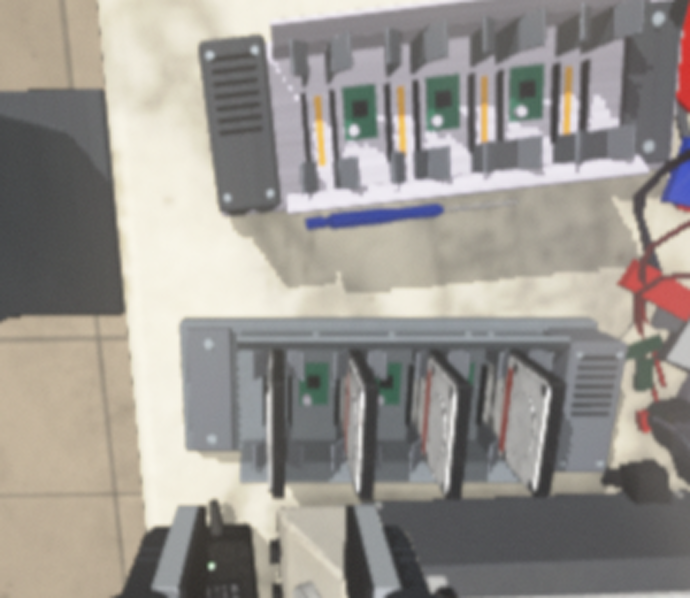

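Both racks are clear in these views. The new bays are marked by the orange connectors. In the second view the old disk top edges are at crop u≈276, 372, 460 and 550. Now to triangulate.

Run:
```python
from h import *
W=[dict(np.load(f"pics/w{i}.npz")) for i in (1,2)]
C=[]
for d in W:
    im=d["color"]; hsv=cv2.cvtColor(im,cv2.COLOR_BGR2HSV)
    m=cv2.inRange(hsv,(12,90,120),(28,255,255)); m[:,:200]=0; m[180:]=0
    n,l,st,ce=cv2.connectedComponentsWithStats(m)
    c=[]
    for i in range(1,n):
        if 25<st[i,4]<400 and st[i,3]>2*st[i,2]:
            ys,xs=np.where(l==i); c.append((ce[i],st[i,4],st[i,3]))
    c.sort(key=lambda t:t[0][0]); print([(x[0].round(1).tolist(),int(x[1]),int(x[2])) for x in c]); C.append([x[0] for x in c])
P=[]
for a,b in list(zip(*C))[:4]:
    x,e=tri((W[0],a),(W[1],b)); P.append(x); print("bay",x.round(1),np.round(e,1),plane(W[0],a,20).round(1),plane(W[1],b,20).round(1))
f1=lambda u,v:(200+u/2.308,20+v/2.308); f2=lambda u,v:(200+u/2.3,20+v/2.3)
for n,a,b in [("A near",(106,550),(276,495)),("B near",(214,578),(370,499)),("C near",(318,575),(455,497))]:
    x,e=tri((W[0],f1(*a)),(W[1],f2(*b))); print(n,x.round(1),np.round(e,1))
for n,a,b in [("A",(276,375),(276,495)),("B",(372,375),(370,499)),("C",(463,380),(456,497)),("D",(555,387),(543,495))]:
    print(n,"far",plane(W[1],f2(*a),118).round(1),"near",plane(W[1],f2(*b),118).round(1))
for n,a,b in [("oldbase edge",(47,375),(490,375)),("newwall edge",(105,68),(523,18)),("newwall near",(135,265),(520,220))]:
    p,q=plane(W[0],f1(*a),70 if n[0]=='n' else 18),plane(W[0],f1(*b),70 if n[0]=='n' else 18); print(n,p.round(),q.round(),np.arctan2(*(q-p)[1::-1]))
# rack base screws: old cap screws & box screws
print("cap screws",plane(W[0],f1(72,401),18).round(),plane(W[0],f1(84,500),18).round())
print("box screws",[plane(W[0],f1(*p),64).round() for p in [(462,415),(500,417),(447,530),(492,532)]],"new",[plane(W[0],f1(*p),64).round() for p in [(37,100),(86,93),(67,254),(114,247)]])
```

```text
[([278.1, 95.4], 84, 32), ([316.2, 91.1], 79, 32), ([354.6, 87.1], 85, 32), ([393.1, 81.6], 85, 32)]
[([338.5, 76.0], 73, 30), ([374.2, 70.4], 67, 28), ([410.3, 66.2], 65, 28), ([446.4, 63.9], 72, 30)]
bay [461.   62.2  17.1] [0.1 0.1] [461.4  62.   20. ] [460.8  62.1  20. ]
bay [510.6  67.5  19.9] [1. 1.] [510.9  66.5  20. ] [510.3  68.4  20. ]
bay [559.8  71.7  21.4] [1.2 1.2] [560.4  70.6  20. ] [559.9  73.   20. ]
bay [610.9  76.1  16.3] [0.6 0.6] [609.7  76.4  20. ] [609.5  75.1  20. ]
A near [ 429.7 -121.   129. ] [7.7 7.7]
B near [ 481.6 -128.9  132.5] [1.7 1.7]
C near [ 533.7 -139.7  113.2] [0.5 0.5]
A far [432.8 -64.5 118. ] near [ 431.7 -134.8  118. ]
B far [483.4 -65.3 118. ] near [ 484.7 -138.2  118. ]
C far [531.6 -68.9 118. ] near [ 533.1 -137.7  118. ]
D far [580.7 -73.5 118. ] near [ 582.  -137.2  118. ]
oldbase edge [371. -54.  18.] [648. -59.  18.] -0.017462450785605512
newwall edge [436. 108.  70.] [629. 126.  70.] 0.09276095124760383
newwall near [442.  18.  70.] [637.  37.  70.] 0.09788436829273346
cap screws [384. -72.  18.] [ 384. -141.   18.]
box screws [array([618., -69.,  64.]), array([639., -71.,  64.]), array([ 614., -142.,   64.]), array([ 642., -144.,   64.])] new [array([401.,  95.,  64.]), array([424.,  98.,  64.]), array([406.,  23.,  64.]), array([431.,  26.,  64.])]
```

Request:
drive_tool:
  motion:
    - {"fingers": 0.4,"linear": [-0.0127,0.0372,0.012],"twist": 0}
    - {"fingers": 0.4,"linear": [-0.0127,0.0372,0.012],"twist": 0}
    - {"fingers": 0.4,"linear": [-0.0127,0.0372,0.012],"twist": 0}
    - {"fingers": 0.4,"linear": [-0.0127,0.0374,0.012],"twist": 0}
    - {"fingers": 0.4,"linear": [0,0,0.025],"twist": 0}

```text
clock: 3.25
eef_pos: [592.6, -107.4, 227.7]
tool_rot: [3.13, 0.0, 1.555]
force: [1.3, -0.5, -0.6]
width: 34.2
gripper_force: 0.0
```

Request:
drive_tool:
  motion:
    - {"fingers": 0.4,"linear": [0,0,0.03],"twist": 0}
    - {"fingers": 0.4,"linear": [0,0,0.02],"twist": 0}
    - {"fingers": 0.4,"linear": [0,0,0],"twist": 0}
    - {"fingers": 0.4,"linear": [0,0,0],"twist": 0}

```text
clock: 3.58
eef_pos: [582.8, -104.0, 176.3]
tool_rot: [-3.138, -0.001, 1.559]
force: [-0.0, -0.1, 1.6]
width: 33.8
gripper_force: 0.0
```

Run:
```python
from cell import monitor, cams
import cv2, numpy as np
s=monitor.read_state(); print(s["eef_pos"],s["tool_rot"])
a=cams.get_image("wrist")["color"][180:400,200:440]; b=cams.get_image("side")["color"][120:290,220:460]
cv2.imwrite("pics/g1.png",np.hstack([cv2.resize(a,(400,367)),cv2.resize(b,(400,367))]))
```

```text
[ 582.80668506 -104.00909617  176.34985296] [-3.13835251e+00 -1.10730824e-03  1.55855469e+00]
```

View pics/g1.png

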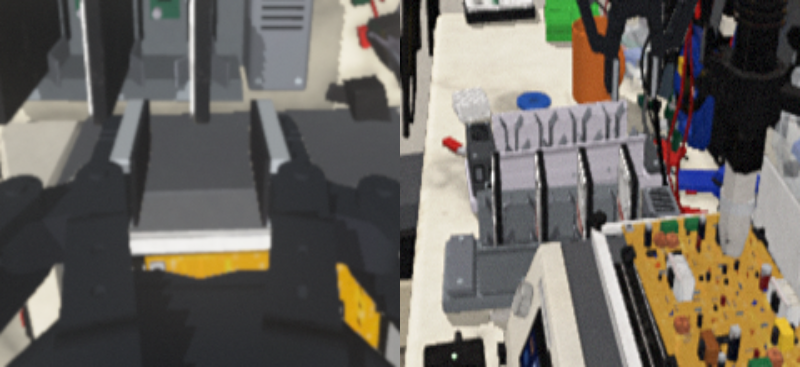

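Disk D's edge at (200,60) in the crop lies midway between the fingers (about 130 and 270), so I'm aligned. Descending and closing.

Request:
drive_tool:
  motion:
    - {"fingers": 0.4,"linear": [-0.001,0,0.03],"twist": 0}
    - {"fingers": 0.4,"linear": [0,0,0.03],"twist": 0}
    - {"fingers": 0.4,"linear": [0,0,0.02],"twist": 0}
    - {"fingers": 0.4,"linear": [0,0,0.013],"twist": 0}
    - {"fingers": 0.4,"linear": [0,0,0],"twist": 0}

```text
clock: 4.1
eef_pos: [582.7, -105.6, 84.0]
tool_rot: [-3.14, -0.0, 1.558]
force: [-1.2, -0.1, -0.1]
width: 34.3
gripper_force: 0.0
```

Request:
drive_tool:
  motion:
    - {"fingers": 0,"linear": [0,0,0],"twist": 0}
    - {"fingers": 0,"linear": [0,0,0],"twist": 0}
    - {"fingers": 0,"linear": [0,0,0],"twist": 0}
    - {"fingers": 0,"linear": [0,0,0],"twist": 0}
    - {"fingers": 0,"linear": [0,0,0],"twist": 0}

```text
clock: 4.52
eef_pos: [585.1, -105.8, 87.0]
tool_rot: [3.137, 0.001, 1.558]
force: [-0.2, -0.0, 7.3]
width: 6.8
gripper_force: 59.6
```

Request:
drive_tool:
  motion:
    - {"fingers": 0,"linear": [0,0,-0.008],"twist": 0}
    - {"fingers": 0,"linear": [0,0,-0.02],"twist": 0}
    - {"fingers": 0,"linear": [0,0,-0.03],"twist": 0}
    - {"fingers": 0,"linear": [0,0,-0.03],"twist": 0}
    - {"fingers": 0,"linear": [0,0,-0.03],"twist": 0}

```text
clock: 4.93
eef_pos: [582.8, -105.6, 204.8]
tool_rot: [-3.141, -0.0, 1.558]
force: [1.4, -0.2, -0.4]
width: 7.0
gripper_force: 58.8
```

Request:
drive_tool:
  motion:
    - {"fingers": 0,"linear": [0,0,-0.007],"twist": 0}
    - {"fingers": 0,"linear": [0,0,0],"twist": 0}
    - {"fingers": 0,"linear": [0,0,0],"twist": 0}

```text
clock: 5.18
eef_pos: [582.9, -105.9, 210.0]
tool_rot: [-3.141, 0.0, 1.558]
force: [0.5, -0.5, -1.6]
width: 6.8
gripper_force: 58.8
```

Run:
```python
from cell import monitor, cams
import cv2, numpy as np
s=monitor.read_state(); print(s["eef_pos"],s["tool_rot"],s["width"],s["force"])
d=cams.get_image("side");np.savez("pics/g2.npz",**d);a=d["color"][90:290,220:460]; b=cams.get_image("scene")["color"][100:300,215:455]
cv2.imwrite("pics/g2.png",np.hstack([cv2.resize(a,(400,333)),cv2.resize(b,(400,333))]))
```

```text
[ 582.86809844 -105.89790059  210.02171104] [-3.14148120e+00  3.76862846e-04  1.55760249e+00] 6.809125138357053 [ 0.49504502 -0.47112239 -1.56554126]
```

View pics/g2.png

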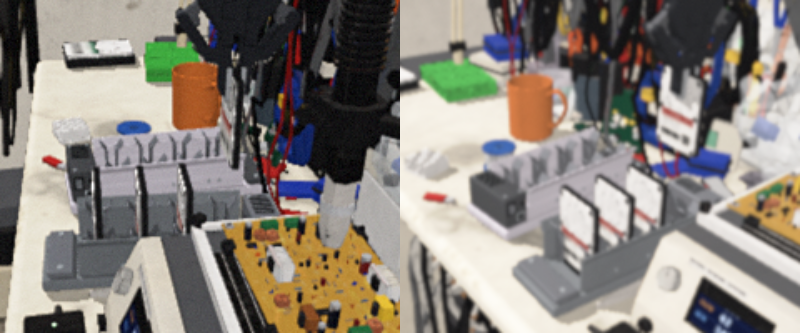

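Disk D is held upright and clear of the rack. Carrying it to the near bay of the new rack.

Request:
drive_tool:
  motion:
    - {"fingers": 0,"linear": [0.02,-0.0147,0],"twist": 0}
    - {"fingers": 0,"linear": [0.03,-0.022,0],"twist": 0}
    - {"fingers": 0,"linear": [0.03,-0.022,0],"twist": 0}
    - {"fingers": 0,"linear": [0.03,-0.022,0],"twist": 0}
    - {"fingers": 0,"linear": [0.03,-0.022,0],"twist": 0}

```text
clock: 5.7
eef_pos: [480.2, 36.6, 208.4]
tool_rot: [-3.138, -0.0, 1.557]
force: [0.7, 0.8, -0.3]
width: 7.1
gripper_force: 58.8
```

Request:
drive_tool:
  motion:
    - {"fingers": 0,"linear": [0.0288,-0.0214,0],"twist": 0}
    - {"fingers": 0,"linear": [0,0,0],"twist": -0.054}
    - {"fingers": 0,"linear": [0,0,0],"twist": -0.054}
    - {"fingers": 0,"linear": [0,0,0],"twist": 0}
    - {"fingers": 0,"linear": [0,0,0],"twist": 0}

```text
clock: 6.12
eef_pos: [460.8, 64.4, 209.0]
tool_rot: [-3.139, -0.0, 1.664]
force: [-1.1, 0.7, -0.3]
width: 6.9
gripper_force: 58.9
```

Run:
```python
from cell import monitor, cams
import cv2, numpy as np
s=monitor.read_state(); print(s["eef_pos"],s["tool_rot"],s["width"],s["force"])
d=cams.get_image("wrist");np.savez("pics/p1.npz",**d);a=d["color"][180:400,200:440]; b=cams.get_image("scene")["color"][100:300,175:415]
cv2.imwrite("pics/p1.png",np.hstack([cv2.resize(a,(400,367)),cv2.resize(b,(400,367))]))
```

```text
[460.7939959   64.42255561 208.96673576] [-3.13934446e+00 -5.76105903e-05  1.66417029e+00] 6.88548284436878 [-1.10976171  0.70205119 -0.25479196]
```

View pics/p1.png

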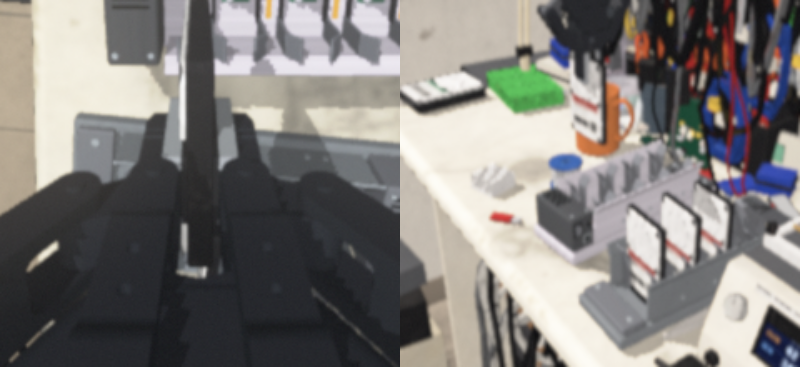

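Request:
drive_tool:
  motion:
    - {"fingers": 0,"linear": [0,0,0.03],"twist": 0}
    - {"fingers": 0,"linear": [0,0,0.03],"twist": 0}
    - {"fingers": 0,"linear": [0,0,0.015],"twist": 0}
    - {"fingers": 0,"linear": [0,0,0.01],"twist": 0}
    - {"fingers": 0,"linear": [0,0,0.008],"twist": 0}

```text
clock: 6.63
eef_pos: [461.1, 64.2, 115.6]
tool_rot: [-3.14, 0.0, 1.664]
force: [0.7, -0.1, -0.2]
width: 6.8
gripper_force: 59.6
```

Request:
drive_tool:
  motion:
    - {"fingers": 0,"linear": [0,0,0.006],"twist": 0}
    - {"fingers": 0,"linear": [0,0,0.006],"twist": 0}
    - {"fingers": 0,"linear": [0,0,0.006],"twist": 0}
    - {"fingers": 0,"linear": [0,0,0],"twist": 0}

```text
clock: 6.97
eef_pos: [461.1, 64.5, 98.2]
tool_rot: [-3.141, 0.0, 1.665]
force: [0.1, -0.3, -0.5]
width: 7.2
gripper_force: 59.6
```

Inside the guides with no force. Going to the floor slowly.

Request:
drive_tool:
  motion:
    - {"fingers": 0,"linear": [0,0,0.004],"twist": 0}
    - {"fingers": 0,"linear": [0,0,0.003],"twist": 0}
    - {"fingers": 0,"linear": [0,0,0.002],"twist": 0}
    - {"fingers": 0,"linear": [0,0,0.002],"twist": 0}
    - {"fingers": 0,"linear": [0,0,0],"twist": 0}

```text
clock: 7.38
eef_pos: [461.3, 64.7, 87.7]
tool_rot: [-3.141, 0.0, 1.666]
force: [-0.3, -0.3, -1.0]
width: 7.0
gripper_force: 59.6
```

Request:
drive_tool:
  motion:
    - {"fingers": 0,"linear": [0,0,0.002],"twist": 0}
    - {"fingers": 0,"linear": [0,0,0],"twist": 0}

```text
clock: 7.55
eef_pos: [461.7, 64.8, 87.0]
tool_rot: [3.14, 0.001, 1.666]
force: [-2.6, -0.3, 10.7]
width: 7.1
gripper_force: 61.5
```

Request:
drive_tool:
  motion:
    - {"fingers": 0.35,"linear": [0,0,0],"twist": 0}
    - {"fingers": 0.35,"linear": [0,0,0],"twist": 0}
    - {"fingers": 0.35,"linear": [0,0,0],"twist": 0}
    - {"fingers": 0.35,"linear": [0,0,-0.03],"twist": 0}
    - {"fingers": 0.35,"linear": [0,0,-0.04],"twist": 0}

```text
clock: 7.97
eef_pos: [459.0, 64.3, 154.3]
tool_rot: [-3.134, 0.0, 1.666]
force: [0.9, 0.6, -0.2]
width: 30.0
gripper_force: 0.0
```

Request:
drive_tool:
  motion:
    - {"fingers": 0.35,"linear": [0,0,-0.02],"twist": 0.109}
    - {"fingers": 0.35,"linear": [-0.0335,0.0148,0],"twist": 0}
    - {"fingers": 0.35,"linear": [-0.0335,0.0148,0],"twist": 0}
    - {"fingers": 0.35,"linear": [-0.0335,0.0148,0],"twist": 0}
    - {"fingers": 0.35,"linear": [-0.0335,0.0148,0],"twist": 0}

```text
clock: 8.38
eef_pos: [519.2, -71.7, 176.2]
tool_rot: [3.141, 0.0, 1.557]
force: [0.5, 0.8, -0.5]
width: 29.7
gripper_force: 0.0
```

Request:
drive_tool:
  motion:
    - {"fingers": 0.35,"linear": [-0.0335,0.0148,0],"twist": 0}
    - {"fingers": 0.35,"linear": [0,0,0],"twist": 0}
    - {"fingers": 0.35,"linear": [0,0,0],"twist": 0}

```text
clock: 8.63
eef_pos: [533.2, -106.6, 175.3]
tool_rot: [-3.141, 0.001, 1.552]
force: [-0.2, 0.7, 0.7]
width: 29.9
gripper_force: 0.0
```

Run:
```python
from cell import monitor, cams
import cv2, numpy as np
s=monitor.read_state(); print(s["eef_pos"],s["tool_rot"],s["width"],s["force"])
d=cams.get_image("wrist");np.savez("pics/p2.npz",**d);a=d["color"][0:400,140:540]; b=cams.get_image("side")["color"][110:290,220:420]
cv2.imwrite("pics/p2.png",np.hstack([a,cv2.resize(b,(400,400))]))
```

```text
[ 533.17035271 -106.55175401  175.34680379] [-3.14121871e+00  5.05537008e-04  1.55150773e+00] 29.900753952249776 [-0.24341945  0.72582712  0.69284184]
```

View pics/p2.png

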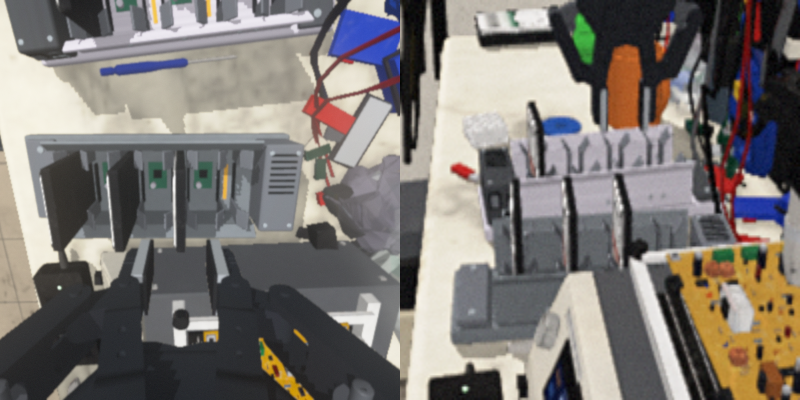

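The first disk stands in the new near bay. Disk C (u≈181) is centred between the fingers. Grasping it.

Request:
drive_tool:
  motion:
    - {"fingers": 0.35,"linear": [0.001,0,0.03],"twist": 0}
    - {"fingers": 0.35,"linear": [0,0,0.03],"twist": 0}
    - {"fingers": 0.35,"linear": [0,0,0.02],"twist": 0}
    - {"fingers": 0.35,"linear": [0,0,0.01],"twist": 0}
    - {"fingers": 0.35,"linear": [0,0,0],"twist": 0}

```text
clock: 9.15
eef_pos: [531.3, -101.0, 84.1]
tool_rot: [-3.137, -0.001, 1.559]
force: [0.6, 0.5, -0.8]
width: 29.9
gripper_force: 0.0
```

Request:
drive_tool:
  motion:
    - {"fingers": 0,"linear": [0,0,0],"twist": 0}
    - {"fingers": 0,"linear": [0,0,0],"twist": 0}
    - {"fingers": 0,"linear": [0,0,0],"twist": 0}
    - {"fingers": 0,"linear": [0,0,0],"twist": 0}
    - {"fingers": 0,"linear": [0,0,0],"twist": 0}

```text
clock: 9.57
eef_pos: [534.1, -102.7, 87.2]
tool_rot: [3.139, 0.0, 1.557]
force: [-0.1, 1.1, 6.2]
width: 7.0
gripper_force: 59.6
```

Request:
drive_tool:
  motion:
    - {"fingers": 0,"linear": [0,0,-0.008],"twist": 0}
    - {"fingers": 0,"linear": [0,0,-0.02],"twist": 0}
    - {"fingers": 0,"linear": [0,0,-0.03],"twist": 0}
    - {"fingers": 0,"linear": [0,0,-0.03],"twist": 0}
    - {"fingers": 0,"linear": [0,0,-0.03],"twist": 0}

```text
clock: 9.98
eef_pos: [532.5, -102.9, 205.5]
tool_rot: [-3.141, -0.0, 1.557]
force: [0.3, 0.1, -0.9]
width: 6.9
gripper_force: 58.9
```

Request:
drive_tool:
  motion:
    - {"fingers": 0,"linear": [0,0,-0.005],"twist": 0}
    - {"fingers": 0,"linear": [0,0,0],"twist": 0}
    - {"fingers": 0,"linear": [0,0,0],"twist": 0}

```text
clock: 10.23
eef_pos: [532.5, -103.2, 208.8]
tool_rot: [-3.141, 0.0, 1.556]
force: [-0.9, -0.5, -1.1]
width: 6.9
gripper_force: 59.0
```

Request:
drive_tool:
  motion:
    - {"fingers": 0,"linear": [0.02,-0.004,0],"twist": 0}
    - {"fingers": 0,"linear": [0.03,-0.004,0],"twist": 0}
    - {"fingers": 0,"linear": [0.032,-0.004,0],"twist": 0}
    - {"fingers": 0,"linear": [0.032,-0.004,0],"twist": 0}
    - {"fingers": 0,"linear": [0.032,-0.004,0],"twist": 0}

```text
clock: 10.65
eef_pos: [513.4, 44.3, 207.0]
tool_rot: [-3.138, 0.0, 1.556]
force: [0.4, 0.3, -1.4]
width: 7.2
gripper_force: 58.9
```

Request:
drive_tool:
  motion:
    - {"fingers": 0,"linear": [0.0263,-0.004,0],"twist": 0}
    - {"fingers": 0,"linear": [0,0,0],"twist": -0.055}
    - {"fingers": 0,"linear": [0,0,0],"twist": -0.054}
    - {"fingers": 0,"linear": [0,0,0],"twist": 0}
    - {"fingers": 0,"linear": [0,0,0],"twist": 0}

```text
clock: 11.07
eef_pos: [510.5, 69.3, 207.5]
tool_rot: [-3.138, 0.0, 1.664]
force: [0.2, -0.6, -1.6]
width: 6.8
gripper_force: 58.9
```

Request:
drive_tool:
  motion:
    - {"fingers": 0,"linear": [0,0.0005,0.03],"twist": 0}
    - {"fingers": 0,"linear": [0,0,0.028],"twist": 0}
    - {"fingers": 0,"linear": [0,0,0.015],"twist": 0}
    - {"fingers": 0,"linear": [0,0,0.01],"twist": 0}
    - {"fingers": 0,"linear": [0,0,0.008],"twist": 0}

```text
clock: 11.48
eef_pos: [511.8, 70.6, 116.9]
tool_rot: [-3.141, -0.001, 1.665]
force: [-0.6, 2.4, 0.8]
width: 6.8
gripper_force: 59.3
```

Request:
drive_tool:
  motion:
    - {"fingers": 0,"linear": [0,0,0.006],"twist": 0}
    - {"fingers": 0,"linear": [0,0,0.006],"twist": 0}
    - {"fingers": 0,"linear": [0,0,0.006],"twist": 0}
    - {"fingers": 0,"linear": [0,0,0],"twist": 0}

```text
clock: 11.82
eef_pos: [511.9, 70.4, 99.1]
tool_rot: [-3.141, -0.001, 1.666]
force: [-0.1, 5.1, -4.1]
width: 6.9
gripper_force: 58.7
```

Request:
drive_tool:
  motion:
    - {"fingers": 0,"linear": [0.001,0,0.004],"twist": 0}
    - {"fingers": 0,"linear": [0.0005,0,0.003],"twist": 0}
    - {"fingers": 0,"linear": [0,0,0.002],"twist": 0}
    - {"fingers": 0,"linear": [0,0,0.002],"twist": 0}
    - {"fingers": 0,"linear": [0,0,0],"twist": 0}

```text
clock: 12.23
eef_pos: [511.8, 70.9, 88.6]
tool_rot: [-3.141, 0.001, 1.666]
force: [-0.3, 1.5, -0.9]
width: 6.8
gripper_force: 59.0
```

Request:
drive_tool:
  motion:
    - {"fingers": 0,"linear": [0,0,0.002],"twist": 0}
    - {"fingers": 0,"linear": [0,0,0],"twist": 0}

```text
clock: 12.4
eef_pos: [512.1, 71.0, 87.2]
tool_rot: [3.141, 0.001, 1.665]
force: [-0.5, 0.7, 2.2]
width: 6.6
gripper_force: 59.6
```

Request:
drive_tool:
  motion:
    - {"fingers": 0,"linear": [0,0,0.001],"twist": 0}
    - {"fingers": 0.35,"linear": [0,0,0],"twist": 0}
    - {"fingers": 0.35,"linear": [0,0,0],"twist": 0}
    - {"fingers": 0.35,"linear": [0,0,0],"twist": 0}
    - {"fingers": 0.35,"linear": [0,0,-0.03],"twist": 0}

```text
clock: 12.82
eef_pos: [508.4, 69.9, 112.2]
tool_rot: [-3.132, 0.001, 1.665]
force: [0.2, -0.2, -0.0]
width: 30.1
gripper_force: 0.0
```

Request:
drive_tool:
  motion:
    - {"fingers": 0.35,"linear": [0,0,-0.04],"twist": 0}
    - {"fingers": 0.35,"linear": [0,0,-0.02],"twist": 0.109}
    - {"fingers": 0.35,"linear": [-0.035,-0.0054,0],"twist": 0}
    - {"fingers": 0.35,"linear": [-0.035,-0.0054,0],"twist": 0}
    - {"fingers": 0.35,"linear": [-0.035,-0.0054,0],"twist": 0}

```text
clock: 13.23
eef_pos: [494.0, -34.6, 176.4]
tool_rot: [3.141, 0.001, 1.558]
force: [0.1, -0.9, -0.7]
width: 29.8
gripper_force: 0.0
```

Request:
drive_tool:
  motion:
    - {"fingers": 0.35,"linear": [-0.035,-0.0054,0],"twist": 0}
    - {"fingers": 0.35,"linear": [-0.035,-0.0054,0],"twist": 0}
    - {"fingers": 0.35,"linear": [0,0,0],"twist": 0}
    - {"fingers": 0.35,"linear": [0,0,0],"twist": 0}

```text
clock: 13.57
eef_pos: [481.5, -106.4, 175.6]
tool_rot: [-3.141, 0.001, 1.551]
force: [0.1, 1.3, 0.2]
width: 29.7
gripper_force: 0.0
```

Run:
```python
from cell import monitor, cams
import cv2, numpy as np
s=monitor.read_state(); print(s["eef_pos"],s["tool_rot"],s["width"],s["force"])
d=cams.get_image("wrist");a=d["color"][0:400,140:540]; b=cams.get_image("side")["color"][110:290,220:420]
cv2.imwrite("pics/p3.png",np.hstack([a,cv2.resize(b,(400,400))]))
```

```text
[ 481.46565004 -106.35467748  175.61180628] [-3.14051399e+00  1.10409699e-03  1.55070296e+00] 29.74114805710408 [0.12669094 1.27534836 0.1548454 ]
```

View pics/p3.png

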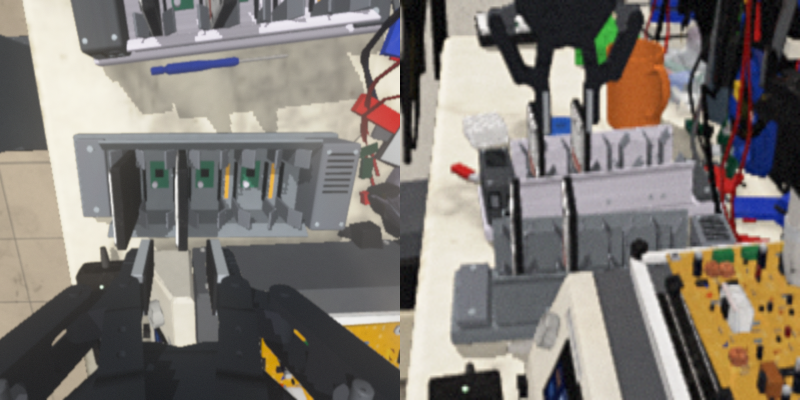

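Two disks are in the new rack, and disk B (u≈181) is centred between the fingers.

Request:
drive_tool:
  motion:
    - {"fingers": 0.35,"linear": [0,0,0.03],"twist": 0}
    - {"fingers": 0.35,"linear": [0,0,0.03],"twist": 0}
    - {"fingers": 0.35,"linear": [0,0,0.02],"twist": 0}
    - {"fingers": 0.35,"linear": [0,0,0.01],"twist": 0}
    - {"fingers": 0.35,"linear": [0,0,0],"twist": 0}

```text
clock: 14.08
eef_pos: [481.4, -101.5, 84.2]
tool_rot: [-3.138, -0.001, 1.56]
force: [-0.3, -0.4, 0.5]
width: 29.7
gripper_force: 0.0
```

Request:
drive_tool:
  motion:
    - {"fingers": 0,"linear": [0,0,0],"twist": 0}
    - {"fingers": 0,"linear": [0,0,0],"twist": 0}
    - {"fingers": 0,"linear": [0,0,0],"twist": 0}
    - {"fingers": 0,"linear": [0,0,0],"twist": 0}
    - {"fingers": 0,"linear": [0,0,0],"twist": 0}

```text
clock: 14.5
eef_pos: [483.3, -103.3, 87.0]
tool_rot: [3.139, 0.0, 1.557]
force: [-0.4, -0.1, 5.8]
width: 6.5
gripper_force: 59.4
```

Request:
drive_tool:
  motion:
    - {"fingers": 0,"linear": [0,0,-0.008],"twist": 0}
    - {"fingers": 0,"linear": [0,0,-0.02],"twist": 0}
    - {"fingers": 0,"linear": [0,0,-0.03],"twist": 0}
    - {"fingers": 0,"linear": [0,0,-0.03],"twist": 0}
    - {"fingers": 0,"linear": [0,0,-0.03],"twist": 0}

```text
clock: 14.92
eef_pos: [481.7, -103.3, 205.6]
tool_rot: [-3.141, -0.0, 1.557]
force: [0.3, -0.8, -1.2]
width: 6.8
gripper_force: 59.3
```

Request:
drive_tool:
  motion:
    - {"fingers": 0,"linear": [0,0,-0.005],"twist": 0}
    - {"fingers": 0,"linear": [0,0,0],"twist": 0}
    - {"fingers": 0,"linear": [0,0,0],"twist": 0}

```text
clock: 15.17
eef_pos: [481.8, -103.6, 208.9]
tool_rot: [-3.141, 0.0, 1.556]
force: [0.1, -0.7, -1.4]
width: 7.0
gripper_force: 59.4
```

Request:
drive_tool:
  motion:
    - {"fingers": 0,"linear": [0.024,0.0098,0],"twist": 0}
    - {"fingers": 0,"linear": [0.032,0.0138,0],"twist": 0}
    - {"fingers": 0,"linear": [0.032,0.0138,0],"twist": 0}
    - {"fingers": 0,"linear": [0.032,0.0138,0],"twist": 0}
    - {"fingers": 0,"linear": [0.032,0.0138,0],"twist": 0}

```text
clock: 15.58
eef_pos: [548.6, 48.9, 206.9]
tool_rot: [-3.138, 0.001, 1.557]
force: [0.6, -0.7, -1.6]
width: 6.8
gripper_force: 59.3
```

Request:
drive_tool:
  motion:
    - {"fingers": 0,"linear": [0.028,0.0116,0],"twist": 0}
    - {"fingers": 0,"linear": [0,0,0],"twist": -0.055}
    - {"fingers": 0,"linear": [0,0,0],"twist": -0.054}
    - {"fingers": 0,"linear": [0,0,0],"twist": 0}
    - {"fingers": 0,"linear": [0,0,0],"twist": 0}

```text
clock: 16.0
eef_pos: [560.4, 75.2, 207.2]
tool_rot: [-3.138, 0.0, 1.664]
force: [0.4, -0.0, -0.7]
width: 6.9
gripper_force: 59.3
```

Request:
drive_tool:
  motion:
    - {"fingers": 0,"linear": [0,0,0.03],"twist": 0}
    - {"fingers": 0,"linear": [0,0,0.028],"twist": 0}
    - {"fingers": 0,"linear": [0,0,0.015],"twist": 0}
    - {"fingers": 0,"linear": [0,0,0.01],"twist": 0}
    - {"fingers": 0,"linear": [0,0,0.008],"twist": 0}

```text
clock: 16.42
eef_pos: [561.1, 75.1, 116.7]
tool_rot: [-3.14, 0.0, 1.664]
force: [0.1, -0.4, -1.3]
width: 6.9
gripper_force: 59.4
```

Request:
drive_tool:
  motion:
    - {"fingers": 0,"linear": [0,0,0.006],"twist": 0}
    - {"fingers": 0,"linear": [0,0,0.006],"twist": 0}
    - {"fingers": 0,"linear": [0,0,0.006],"twist": 0}
    - {"fingers": 0,"linear": [0,0,0],"twist": 0}

```text
clock: 16.75
eef_pos: [561.2, 75.4, 99.3]
tool_rot: [-3.141, 0.0, 1.666]
force: [0.0, -0.6, -0.4]
width: 7.3
gripper_force: 59.4
```

Request:
drive_tool:
  motion:
    - {"fingers": 0,"linear": [0,0,0.004],"twist": 0}
    - {"fingers": 0,"linear": [0,0,0.003],"twist": 0}
    - {"fingers": 0,"linear": [0,0,0.002],"twist": 0}
    - {"fingers": 0,"linear": [0,0,0.002],"twist": 0}
    - {"fingers": 0,"linear": [0,0,0],"twist": 0}

```text
clock: 17.17
eef_pos: [561.4, 75.6, 88.7]
tool_rot: [-3.141, 0.0, 1.666]
force: [-0.4, -0.5, -1.3]
width: 7.1
gripper_force: 59.4
```

Request:
drive_tool:
  motion:
    - {"fingers": 0,"linear": [0,0,0.0025],"twist": 0}
    - {"fingers": 0,"linear": [0,0,0],"twist": 0}

```text
clock: 17.33
eef_pos: [562.1, 75.8, 87.1]
tool_rot: [3.14, 0.0, 1.666]
force: [-0.2, -0.3, 3.1]
width: 6.9
gripper_force: 60.0
```

Request:
drive_tool:
  motion:
    - {"fingers": 0,"linear": [0,0,0.001],"twist": 0}
    - {"fingers": 0.35,"linear": [0,0,0],"twist": 0}
    - {"fingers": 0.35,"linear": [0,0,0],"twist": 0}
    - {"fingers": 0.35,"linear": [0,0,0],"twist": 0}
    - {"fingers": 0.35,"linear": [0,0,-0.03],"twist": 0}

```text
clock: 17.75
eef_pos: [557.9, 74.6, 111.2]
tool_rot: [-3.132, 0.001, 1.666]
force: [0.5, 0.2, -1.6]
width: 30.0
gripper_force: 0.0
```

Request:
drive_tool:
  motion:
    - {"fingers": 0.35,"linear": [0,0,-0.04],"twist": 0}
    - {"fingers": 0.35,"linear": [0,0,-0.02],"twist": 0.109}
    - {"fingers": 0.35,"linear": [-0.03,-0.0211,0],"twist": 0}
    - {"fingers": 0.35,"linear": [-0.03,-0.0211,0],"twist": 0}
    - {"fingers": 0.35,"linear": [-0.03,-0.0211,0],"twist": 0}

```text
clock: 18.17
eef_pos: [496.4, -14.0, 175.8]
tool_rot: [3.14, 0.0, 1.558]
force: [0.0, -1.6, -0.3]
width: 29.7
gripper_force: 0.0
```

Request:
drive_tool:
  motion:
    - {"fingers": 0.35,"linear": [-0.03,-0.0211,0],"twist": 0}
    - {"fingers": 0.35,"linear": [-0.03,-0.0211,0],"twist": 0}
    - {"fingers": 0.35,"linear": [-0.03,-0.0214,0],"twist": 0}
    - {"fingers": 0.35,"linear": [0,0,0],"twist": 0}
    - {"fingers": 0.35,"linear": [0,0,0],"twist": 0}

```text
clock: 18.58
eef_pos: [430.9, -104.6, 175.4]
tool_rot: [-3.141, 0.001, 1.552]
force: [0.9, 0.8, 0.7]
width: 30.0
gripper_force: 0.0
```

Run:
```python
from cell import monitor, cams
import cv2, numpy as np
s=monitor.read_state(); print(s["eef_pos"],s["tool_rot"],s["width"],s["force"])
d=cams.get_image("wrist");a=d["color"][0:400,140:540]; b=cams.get_image("side")["color"][110:290,220:420]
cv2.imwrite("pics/p4.png",np.hstack([a,cv2.resize(b,(400,400))]))
```

```text
[ 430.85214069 -104.63954289  175.37453155] [-3.14078288e+00  7.19612260e-04  1.55185572e+00] 30.004306450719827 [0.87266391 0.79928879 0.73678965]
```

View pics/p4.png

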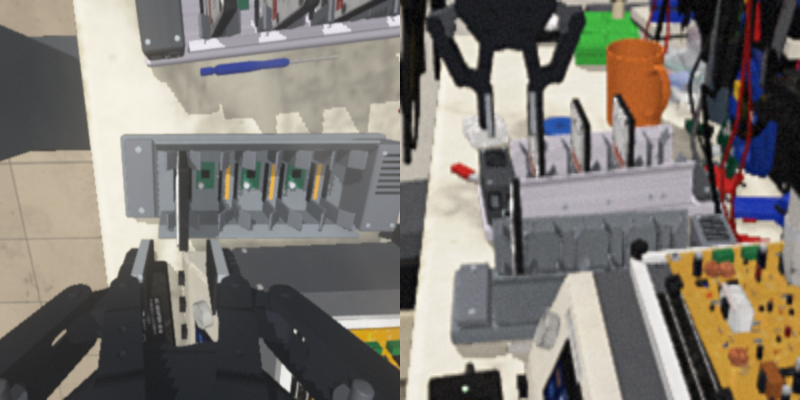

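Three disks are in place. The last one (u≈182) is centred between the fingers.

Request:
drive_tool:
  motion:
    - {"fingers": 0.35,"linear": [-0.001,0.0005,0.03],"twist": 0}
    - {"fingers": 0.35,"linear": [0,0,0.03],"twist": 0}
    - {"fingers": 0.35,"linear": [0,0,0.02],"twist": 0}
    - {"fingers": 0.35,"linear": [0,0,0.01],"twist": 0}
    - {"fingers": 0.35,"linear": [0,0,0],"twist": 0}

```text
clock: 19.1
eef_pos: [432.5, -101.4, 83.4]
tool_rot: [-3.138, -0.002, 1.561]
force: [-0.9, 0.0, -0.0]
width: 29.7
gripper_force: 0.0
```

Request:
drive_tool:
  motion:
    - {"fingers": 0,"linear": [0,0,0],"twist": 0}
    - {"fingers": 0,"linear": [0,0,0],"twist": 0}
    - {"fingers": 0,"linear": [0,0,0],"twist": 0}
    - {"fingers": 0,"linear": [0,0,0],"twist": 0}
    - {"fingers": 0,"linear": [0,0,0],"twist": 0}

```text
clock: 19.52
eef_pos: [433.0, -103.7, 86.1]
tool_rot: [3.14, 0.0, 1.557]
force: [0.4, -0.3, -0.1]
width: 7.2
gripper_force: 58.6
```

Request:
drive_tool:
  motion:
    - {"fingers": 0,"linear": [0,0,-0.008],"twist": 0}
    - {"fingers": 0,"linear": [0,0,-0.02],"twist": 0}
    - {"fingers": 0,"linear": [0,0,-0.03],"twist": 0}
    - {"fingers": 0,"linear": [0,0,-0.03],"twist": 0}
    - {"fingers": 0,"linear": [0,0,-0.03],"twist": 0}

```text
clock: 19.93
eef_pos: [432.0, -103.4, 205.4]
tool_rot: [-3.141, -0.0, 1.557]
force: [0.8, -0.7, -0.8]
width: 6.9
gripper_force: 58.9
```

Request:
drive_tool:
  motion:
    - {"fingers": 0,"linear": [0,0,-0.005],"twist": 0}
    - {"fingers": 0,"linear": [0,0,0],"twist": 0}
    - {"fingers": 0,"linear": [0,0,0],"twist": 0}

```text
clock: 20.18
eef_pos: [432.1, -103.9, 208.5]
tool_rot: [3.141, 0.001, 1.556]
force: [-0.9, -1.0, -2.5]
width: 6.8
gripper_force: 59.0
```

Request:
drive_tool:
  motion:
    - {"fingers": 0,"linear": [0.02,0.019,0],"twist": 0}
    - {"fingers": 0,"linear": [0.028,0.0265,0],"twist": 0}
    - {"fingers": 0,"linear": [0.028,0.0265,0],"twist": 0}
    - {"fingers": 0,"linear": [0.028,0.0265,0],"twist": 0}
    - {"fingers": 0,"linear": [0.028,0.0265,0],"twist": 0}

```text
clock: 20.6
eef_pos: [559.2, 27.8, 206.3]
tool_rot: [-3.138, 0.001, 1.557]
force: [0.5, -0.7, -0.8]
width: 6.8
gripper_force: 58.9
```

Request:
drive_tool:
  motion:
    - {"fingers": 0,"linear": [0.028,0.0265,0],"twist": 0}
    - {"fingers": 0,"linear": [0.0259,0.0248,0],"twist": 0}
    - {"fingers": 0,"linear": [0,0,0],"twist": -0.055}
    - {"fingers": 0,"linear": [0,0,0],"twist": -0.054}
    - {"fingers": 0,"linear": [0,0,0],"twist": 0}

```text
clock: 21.02
eef_pos: [610.3, 80.4, 205.6]
tool_rot: [-3.137, 0.0, 1.669]
force: [-0.3, -0.9, -1.2]
width: 6.8
gripper_force: 59.0
```

Request:
drive_tool:
  motion:
    - {"fingers": 0,"linear": [0,0,0],"twist": 0}
    - {"fingers": 0,"linear": [0,0,0],"twist": 0}

```text
clock: 21.18
eef_pos: [610.7, 79.2, 207.2]
tool_rot: [-3.139, 0.001, 1.664]
force: [-0.0, -0.1, -0.6]
width: 7.1
gripper_force: 59.0
```

Request:
drive_tool:
  motion:
    - {"fingers": 0,"linear": [0,0,0.03],"twist": 0}
    - {"fingers": 0,"linear": [0,0,0.028],"twist": 0}
    - {"fingers": 0,"linear": [0,0,0.015],"twist": 0}
    - {"fingers": 0,"linear": [0,0,0.01],"twist": 0}
    - {"fingers": 0,"linear": [0,0,0.008],"twist": 0}

```text
clock: 21.6
eef_pos: [611.0, 79.3, 116.4]
tool_rot: [-3.14, 0.0, 1.665]
force: [1.0, -0.0, -1.0]
width: 7.0
gripper_force: 59.1
```

Request:
drive_tool:
  motion:
    - {"fingers": 0,"linear": [0,0,0.006],"twist": 0}
    - {"fingers": 0,"linear": [0,0,0.006],"twist": 0}
    - {"fingers": 0,"linear": [0,0,0.006],"twist": 0}
    - {"fingers": 0,"linear": [0,0,0],"twist": 0}

```text
clock: 21.93
eef_pos: [611.2, 79.6, 98.8]
tool_rot: [-3.141, 0.0, 1.666]
force: [-0.4, -0.4, -0.9]
width: 7.2
gripper_force: 59.1
```

Request:
drive_tool:
  motion:
    - {"fingers": 0,"linear": [0,0,0.004],"twist": 0}
    - {"fingers": 0,"linear": [0,0,0.003],"twist": 0}
    - {"fingers": 0,"linear": [0,0,0.002],"twist": 0}
    - {"fingers": 0,"linear": [0,0,0.002],"twist": 0}
    - {"fingers": 0,"linear": [0,0,0],"twist": 0}

```text
clock: 22.35
eef_pos: [611.3, 79.8, 88.1]
tool_rot: [-3.141, 0.0, 1.666]
force: [-0.1, 0.0, -1.2]
width: 7.0
gripper_force: 59.1
```

Request:
drive_tool:
  motion:
    - {"fingers": 0,"linear": [0,0,0.0025],"twist": 0}
    - {"fingers": 0,"linear": [0,0,0],"twist": 0}

```text
clock: 22.52
eef_pos: [611.9, 79.9, 86.1]
tool_rot: [3.141, -0.0, 1.666]
force: [0.2, -0.8, -0.9]
width: 7.1
gripper_force: 59.1
```

Request:
drive_tool:
  motion:
    - {"fingers": 0,"linear": [0,0,0.0015],"twist": 0}
    - {"fingers": 0,"linear": [0,0,0],"twist": 0}

```text
clock: 22.68
eef_pos: [612.1, 80.0, 86.1]
tool_rot: [3.14, 0.0, 1.666]
force: [-2.0, -0.8, 9.9]
width: 6.9
gripper_force: 60.8
```

Request:
drive_tool:
  motion:
    - {"fingers": 0.35,"linear": [0,0,0],"twist": 0}
    - {"fingers": 0.35,"linear": [0,0,0],"twist": 0}
    - {"fingers": 0.35,"linear": [0,0,0],"twist": 0}
    - {"fingers": 0.35,"linear": [0,0,-0.03],"twist": 0}
    - {"fingers": 0.35,"linear": [0,0,-0.04],"twist": 0}

```text
clock: 23.1
eef_pos: [608.6, 79.0, 151.5]
tool_rot: [-3.133, 0.0, 1.666]
force: [1.2, -0.8, -0.2]
width: 30.1
gripper_force: 0.0
```

Request:
drive_tool:
  motion:
    - {"fingers": 0.35,"linear": [0,0,-0.04],"twist": 0}
    - {"fingers": 0.35,"linear": [-0.03,-0.02,-0.02],"twist": 0}
    - {"fingers": 0.35,"linear": [-0.03,-0.02,-0.02],"twist": 0}
    - {"fingers": 0.35,"linear": [-0.03,-0.02,-0.02],"twist": 0}
    - {"fingers": 0.35,"linear": [0,0,0],"twist": 0}

```text
clock: 23.52
eef_pos: [559.1, -24.1, 257.4]
tool_rot: [3.14, 0.007, 1.656]
force: [0.4, -1.6, -0.5]
width: 29.8
gripper_force: 0.0
```

Run:
```python
from cell import monitor, cams
import cv2, numpy as np
s=monitor.read_state(); print(s["eef_pos"],s["width"],s["force"])
a=cams.get_image("wrist")["color"][0:240,160:560]; b=cams.get_image("scene")["color"][150:290,235:435]
cv2.imwrite("pics/end.png",np.vstack([cv2.resize(a,(500,300)),cv2.resize(b,(500,300),interpolation=cv2.INTER_CUBIC)]))
```

```text
[559.12588282 -24.05431978 257.37550592] 29.82926880741111 [ 0.4390407  -1.59977623 -0.48392104]
```

View pics/end.png

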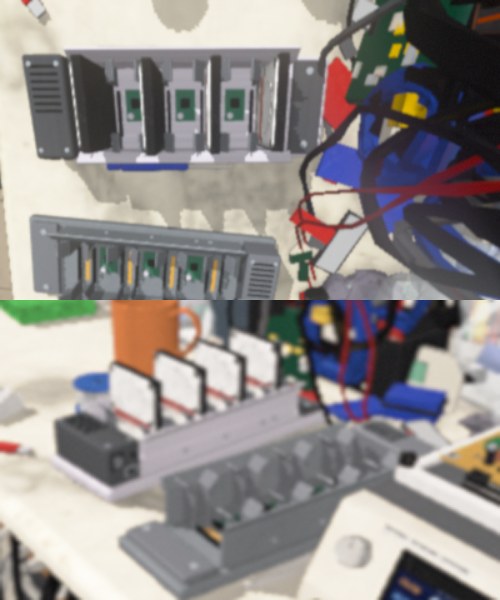

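All four disks stand upright at even heights in the new rack, at scene-crop u≈135, 178, 220 and 262. The old rack is empty and the arm is clear.

```bash
python3 -c "
from cell import ctrl
print(ctrl.finish_job())"
```

```text
the job is handed in; nothing more can be done
None
```

All four disks are in the new rack in box-counted bay order, upright, pressed down to the bay floor and released, and the job was handed in at about 24 s on the robot clock; it returned no verdict.

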